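Hold the scrap caddy open, then let its lid down softly

TASK

I have peelings to drop into the caddy with the green lid: push the green paddle on its front right down with your fingertips so that the lid stands fully open, and keep it there for three seconds. Then ease the paddle slowly back up so that the lid settles shut without dropping or slamming, and take your hand away. Work it by the paddle only, without touching the lid, gripping or forcing anything; leave the orange caddy shut and everything else on the worktop where it is.

Things in the scene. Friction and masses are not known exactly. Their poses are not given: they have to be found in the camera images.
- green_caddy: Worktop caddy: white plastic box 160 (x) by 170 (y) by 155 mm high with green lid and green lever paddle, fixed to the worktop. Origin: centre of its underside; z up; its front (lever side) faces its own -x, the lid hinge is along the top of its +x side
- green_press (a point): Centre of the top face of the green press paddle at the front of the green caddy. At rest 102 mm above the worktop, 155 mm before the caddy's centre; pressed to the stop 46 mm lower, same place within 3 mm
- green_paddle: green press paddle, 90 mm wide (own y), 30 mm deep, 8 mm thick, with the 20 mm wide steel bar that joins it to the caddy. Origin: the lever's pivot inside the caddy, 128 mm behind the paddle's centre, 75 mm above the worktop. At rest the front edge slopes up 0.18 rad, pressed to the stop it slopes down 0.18 rad
- green_lever (a joint): Angle of the green caddy's lever: 0 at rest (paddle up), 0.367 rad at its lower stop. A fingertip on the paddle needs 4 to 10 N; released, it comes back up
- green_lid (a joint): Angle of the green caddy's lid: 0 shut, 1.1 rad fully open. Linked to the lever: 3 times the lever's angle, both ways. If the lever is let go the lid falls shut at 3 rad/s or more; closing faster than 1.2 rad/s (paddle rising faster than 0.05 m/s) counts as dropped
- green_cover: green lid plate of the green caddy, 172 by 182 by 14 mm, swings up and away from the robot about its rear edge. Origin: on the hinge line, middle of the rear edge, 158 mm above the worktop
- orange_caddy: Worktop caddy: white plastic box 160 (x) by 170 (y) by 155 mm high with orange lid and orange lever paddle, fixed to the worktop. Origin: centre of its underside; z up; its front (lever side) faces its own -x, the lid hinge is along the top of its +x side
- orange_press (a point): Centre of the top face of the orange press paddle at the front of the orange caddy. At rest 102 mm above the worktop, 155 mm before the caddy's centre; pressed to the stop 46 mm lower, same place within 3 mm
- orange_paddle: orange press paddle, 90 mm wide (own y), 30 mm deep, 8 mm thick, with the 20 mm wide steel bar that joins it to the caddy. Origin: the lever's pivot inside the caddy, 128 mm behind the paddle's centre, 75 mm above the worktop. At rest the front edge slopes up 0.18 rad, pressed to the stop it slopes down 0.18 rad
- orange_lever (a joint): Angle of the orange caddy's lever: 0 at rest (paddle up), 0.367 rad at its lower stop. A fingertip on the paddle needs 4 to 10 N; released, it comes back up
- orange_lid (a joint): Angle of the orange caddy's lid: 0 shut, 1.1 rad fully open. Linked to the lever: 3 times the lever's angle, both ways. If the lever is let go the lid falls shut at 3 rad/s or more; closing faster than 1.2 rad/s (paddle rising faster than 0.05 m/s) counts as dropped
- orange_cover: orange lid plate of the orange caddy, 172 by 182 by 14 mm, swings up and away from the robot about its rear edge. Origin: on the hinge line, middle of the rear edge, 158 mm above the worktop
- candle: small tealight-like candle in a tin cup, 38 mm across, 15 mm high, loose; origin centre of underside
- jar: spice jar with green cap, 46 mm across, 106 mm high, loose; origin centre of underside
- mug: dark grey mug, 88 by 126 by 106 mm, loose; origin centre of underside
- spoon: metal teaspoon, 130 by 27 by 11 mm, loose, lying flat; origin centre of underside
- lemon: yellow lemon, 78 by 55 by 56 mm, loose; origin centre of underside
- tin: low green food tin, 75 mm across, 58 mm high, loose; origin centre of underside

How it is judged:
On the way, in this order (a step that is already met when the one before it is completed fails the run):
1. the green caddy's lid is held fully open (over 1.0 of 1.1 rad) for 2.5 s (value of joint green_lid above 1 rad), for 2.5 s.
2. the green caddy's lid is shut again (under 0.05 rad) (value of joint green_lid below 0.05 rad), for 0.2 s.
At the end, for the whole second after the job is handed in: Both lids shut (under 0.05 rad), the green lever back at rest (under 0.02 rad), every loose thing at rest within 20 mm of where it stood (value of joint each of green_lid, orange_lid below 0.05 rad and value of joint green_lever below 0.02 rad and distance of each of candle, jar, mug, spoon, lemon, tin from where it was at the start of the episode below 0.02 m and linear speed of each of candle, jar, mug, spoon, lemon, tin below 0.02 m/s); the robot touches nothing.
It fails at once if the green lid drops or slams (closes faster than 1.2 rad/s) (velocity of joint green_lid below -1.2 rad/s).
It fails at once if a lid is touched by the robot (over 1 N) (contact force between any of the fingers, the arm and green_cover above 1 N or contact force between any of the fingers, the arm and orange_cover above 1 N).
It fails at once if the paddle is forced (over 60 N) (contact force between the fingers and green_paddle above 60 N).
It fails at once if the orange caddy is opened (lid over 0.1 rad) (value of joint orange_lid above 0.1 rad).
It fails at once if a loose thing is moved more than 20 mm or lifted (distance of any of candle, jar, mug, spoon, lemon, tin from where it was at the start of the episode above 0.02 m).
It also fails if it takes over 56 s, if anything falls off the work surface, if the arm or the gripper's body presses on something with over 40 N, if the wrist force passes 120 N, or if a joint passes its speed limit or range.

ROBOT

A 6-joint arm with a two-finger parallel gripper is mounted at the origin on a cart in front of the work surface, level with it; the furniture and walls round the work are solid. World frame = base frame: x ahead of the robot, y to its left, z up, the work surface at z = 0. Lengths are in m, angles in rad, forces in N, time in s.
With the tool pointing down it reaches from about 0.35 to 0.925 m from the base axis. Payload 6.4 kg.
Tool frame: the origin (TCP) lies midway between the tips of the shut fingers; the grasp point (between the pads) lies 19 mm behind it (ctrl.hold_point_z is the distance from the TCP to the grasp point, in m); z points along the fingers, y is the line along which they close (so a half turn about z gives the same grasp; the last joint's range is limited). The gripper opens to 94 mm and grips with 3 to 60 N. Pads are 16 mm wide; open, the fingers measure 119 mm over their backs; the gripper's body (75 mm by 177 mm) begins 78 mm behind the grasp point.
Start: joints at [-1.382, 0.245, 1.558, -0, 1.339, -0.174], TCP at [0.231, -0.608, 0.205] pointing down, gripper open.
Joint ranges: [-3.13, 3.13], [-1.02, 2.26], [0.13, 2.54], [-0.95, 4.09], [0.21, 2.88], [-2.74, 2.74]. Speed limits (rad/s): [2.57, 2.57, 3.14, 3.14, 3.14, 3.14].

INTERFACE

Orientations are given as a 3x3 rotation matrix whose columns are the frame's x, y, z axes.
In Python, from bench import ctrl, fingers, solver, status, capture, camera_model, job, find_in gives the robot as it stands. The module is installed in compiled form; this text tells all that it offers. Calls block until the motion is done:
- ctrl.movep(position, orientation): joint-space move of the TCP to a pose.
- ctrl.move_linear(position, frame=None, velocity=0.15, threshold=None): straight line of the TCP; frame=None keeps the orientation; velocity is the mean speed in m/s. With threshold (N) it stops when the force on the tool has changed by that much, and returns True; else False.
- ctrl.move_j(angles): joint-space move.
- fingers.move_gripper(opening, strength=None): finger opening in m; strength is the grip in N (None keeps the last); returns when the fingers have stopped.
- ctrl.pause(seconds).
- solver.ik(position, orientation): joint angles nearest the present ones, or None.
- status.sense(): the state.
- capture(name): name is "scene" or "top" or "wrist"; returns the picture (480x640x3 uint8, red, green, blue); there is no depth.
- camera_model(name): a dict with "fovy" (degrees; the focal length in pixels is half the picture's height over the tangent of half this angle, whatever the lens; pixels are square), "cx", "cy" (the principal point, pixels), "k1" (the pictures are not rectified: a ray, as slopes to the right and down, at radius r is drawn at 1 + k1 r^2 times it, then the intrinsics apply), "pose" (4x4, takes a point from camera to world coordinates). Camera axes: x right, y up, looking along -z (the intrinsics and any distortion apply to the point x, -y, -z); pixel columns grow to the right and rows downward; lengths in m; the calibration is good to about 2 mm. A picture is of the moment at which its call begins: read the wrist's pose just before it. camera_model takes no time and is no camera call; for the wrist camera it gives the pose at the moment of the call.
A pose or a line that the arm cannot do raises ctrl.Unreachable and nothing moves.
- job.close_job(): hands the job in; it is judged then, once.
Trained networks look in the newest picture that a camera, given by its name, has taken for a name from the list of things; names that differ only in an ending like _2 or _b are one class to them, and where a whole thing is asked for, a point or a joint stands for the part that bears it (a point fixed in the world has none). Each returns a list of dicts, best first, with "conf" (0 to 1); they miss things now and then, are a little off and sometimes report something else, mostly with a low value. They report only what shows in the picture. A call takes as long as a camera call.
- find_in(name, camera): "bbox" ([left, top, right, bottom] as shares, 0 to 1, of the picture: columns of its width, rows of its height, round what is visible of it).
The state is a dict: "time_s": time; "joint_positions": joint angles; "qd": joint speeds; "joint_efforts": joint torques, N m; "eef_pos": TCP position; "tool_rot": TCP orientation; "contact_force": force on the tool from outside, world axes, zero at the start; "ft_torque": the same for the moment, N m; "gripper_width": finger opening in m; "grip_force": force on a finger pad.
Only numpy, scipy, OpenCV 4.12 (cv2) and the standard library are available. Lean on these libraries where they do the work, as an engineer would, in place of code of your own. Each camera call takes 0.05 s, during which the arm holds its last target. There are 200 camera calls.

## Working session

There is one attempt and no reset: what is moved stays moved. The work goes in short steps, each a Python script; the robot and the scene stay as the last script left them, time stands still between calls to the robot, and variables do not carry over. Pictures are saved under pics/ and viewed, at most 10 in all, crops included, and the job is handed in when it is done.

```bash
mkdir -p pics; python3 - <<'E'
from bench import *
import cv2,numpy as np
for n in("scene","top"):
    im=capture(n);cv2.imwrite(f"pics/{n}0.png",im[:,:,::-1])
    m=camera_model(n);print(n,m["fovy"],m["cx"],m["cy"],m["k1"],np.round(m["pose"],3).tolist())
    for t in("green_caddy","green_paddle","green_cover","orange_caddy","orange_paddle"):
        print(t,[(np.round(np.array(d["bbox"])*[640,480,640,480],1).tolist(),round(d["conf"],2)) for d in find_in(t,n)[:2]])
print(status.sense())
E
```

```text
scene 47.955505536312664 327.27350262910807 227.71715464491814 -0.09943724812779031 [[-0.448, 0.66, -0.603, -0.417], [-0.894, -0.327, 0.306, 0.464], [0.004, 0.676, 0.737, 1.301], [0.0, 0.0, 0.0, 1.0]]
green_caddy [([218.8, 205.4, 305.7, 297.2], 0.74)]
green_paddle [([271.0, 267.7, 302.1, 298.4], 0.95)]
green_cover [([222.8, 204.6, 304.2, 266.3], 0.65)]
orange_caddy [([324.9, 167.8, 377.1, 256.1], 0.98)]
orange_paddle [([314.9, 293.7, 329.0, 309.5], 0.71), ([428.8, 242.2, 447.9, 258.9], 0.28)]
top 51.37566481479385 317.3339373161333 239.97936850806815 -0.020726568531930948 [[-0.002, 0.977, -0.212, 0.286], [-1.0, -0.002, 0.002, -0.037], [0.001, 0.212, 0.977, 1.25], [0.0, 0.0, 0.0, 1.0]]
green_caddy [([189.7, 176.8, 271.8, 294.1], 0.97)]
green_paddle [([215.1, 256.3, 254.5, 295.6], 0.79)]
green_cover [([185.6, 176.4, 270.0, 254.9], 0.56), ([324.8, 169.7, 407.1, 251.9], 0.38)]
orange_caddy [([321.1, 169.9, 409.9, 288.9], 0.8)]
orange_paddle [([337.4, 250.2, 379.4, 287.8], 0.74), ([265.2, 298.7, 283.5, 313.2], 0.55)]
{'time_s': 0.6, 'joint_positions': array([-1.38207048e+00,  2.45079314e-01,  1.55773712e+00, -1.98255335e-05,
        1.33867833e+00, -1.74085000e-01]), 'qd': array([-2.18778284e-03, -2.69296362e-03,  1.12611082e-03, -2.17231799e-05,
        8.12679152e-04, -7.98216284e-04]), 'joint_efforts': array([-7.50792988e-04, -4.15614223e+01, -3.14713740e+01,  6.84011355e-02,
        2.89952697e-02, -3.12963948e-05]), 'eef_pos': array([ 0.23070563, -0.60772962,  0.20550235]), 'tool_rot': array([[ 9.34901322e-01,  3.54907761e-01, -5.86270971e-07],
       [ 3.54907759e-01, -9.34901317e-01, -9.97720077e-05],
       [-3.59579653e-05,  9.30689097e-05, -9.99999995e-01]]), 'contact_force': array([-0.25659503,  0.20255459, -0.60629669]), 'ft_torque': array([-0.00807968,  0.05385085, -0.0239063 ]), 'grip_force': 0.0, 'gripper_width': 0.09384821138615151}
```

```bash
python3 - <<'E'
import cv2
a=cv2.imread("pics/top0.png");c=a[150:350,160:430];cv2.imwrite("pics/topc.png",cv2.resize(c,None,fx=2.96,fy=3,interpolation=cv2.INTER_CUBIC))
E
```

```text
(no output)
```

View pics/scene0.png

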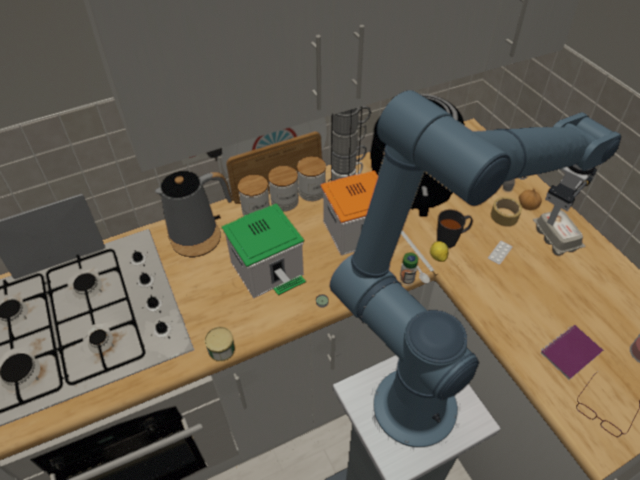

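```bash
sleep 1
```

```text
(no output)
```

View pics/topc.png

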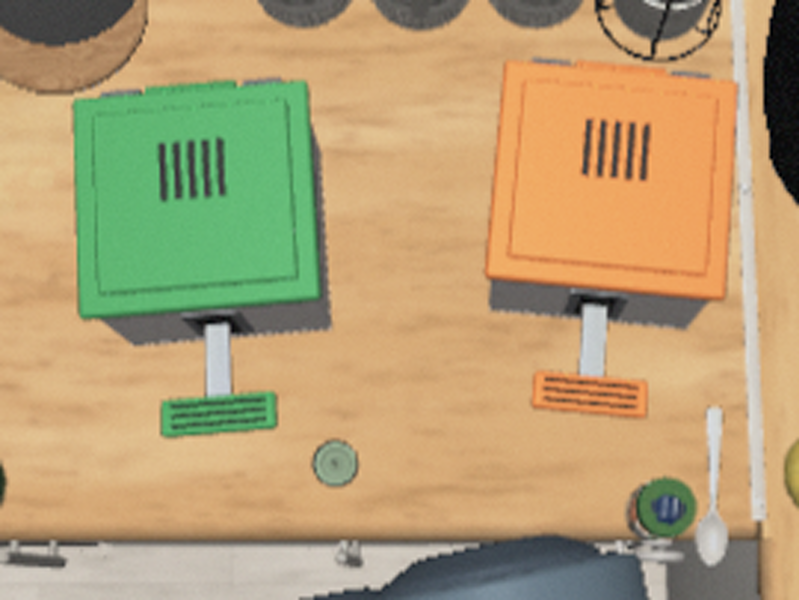

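The top crop shows the green paddle's corners at crop px (162,402), (275,391), (277,426) and (164,437). The lid's corners are near (73,100), (306,80), (328,297) and (78,317). The candle is in front and to the right of the paddle at (335,463). It is low, so it's clear of the press.

```bash
cat > geo.py <<'E'
import numpy as np,cv2
from bench import *
def ray(n,uv):
    m=camera_model(n);f=240/np.tan(np.radians(m["fovy"]/2))
    d=(np.atleast_2d(uv)-[m["cx"],m["cy"]])/f; s=d.copy()
    for _ in range(20): s=d/(1+m["k1"]*(s**2).sum(1,keepdims=True))
    P=np.array(m["pose"]);R=P[:3,:3]
    return P[:3,3],np.c_[s[:,0],-s[:,1],-np.ones(len(s))]@R.T
def onz(n,uv,z):
    o,d=ray(n,uv);return o+d*((z-o[2])/d[:,2])[:,None]
E
python3 - <<'E'
from geo import *
c=lambda p:np.array(p)/[2.96,3]+[160,150]-0.33
pad=onz("top",c([(162,402),(275,391),(277,426),(164,437)]),.101)
lid=onz("top",c([(73,100),(306,80),(328,297),(78,317)]),.165)
print(pad.round(3),pad.mean(0),lid.round(3),lid.mean(0),sep="\n")
for a,b in((pad[0],pad[1]),(pad[3],pad[2]),(lid[0],lid[1]),(lid[3],lid[2])):
    d=a-b;print("yaw",np.arctan2(-d[0],d[1]),np.hypot(*d[:2]))
print("candle",onz("top",c([(335,463)]),.015))
s=status.sense();w=np.array(camera_model("wrist")["pose"])
print("wristcam in tool",s["tool_rot"].T@(w[:3,3]-s["eef_pos"]))
# scene-camera check of paddle
im=capture("scene");cv2.imwrite("pics/s1.png",cv2.resize(im[195:310,210:320,::-1],None,fx=5,fy=5,interpolation=cv2.INTER_CUBIC))
E
```

```text
[[0.432 0.199 0.101]
 [0.44  0.111 0.101]
 [0.413 0.109 0.101]
 [0.405 0.197 0.101]]
[0.42274196 0.1540933  0.101     ]
[[0.655 0.265 0.165]
 [0.671 0.085 0.165]
 [0.502 0.065 0.165]
 [0.487 0.252 0.165]]
[0.57860331 0.16658782 0.165     ]
yaw 0.09481538219900729 0.08863941139434674
yaw 0.09448187703971053 0.08820767714490028
yaw 0.08601822353171058 0.1804070076220269
yaw 0.07832514134814239 0.18740551139067205
candle [[0.39238834 0.0708272  0.015     ]]
wristcam in tool [ 0.08069504 -0.00098296 -0.18044874]
```

View pics/s1.png

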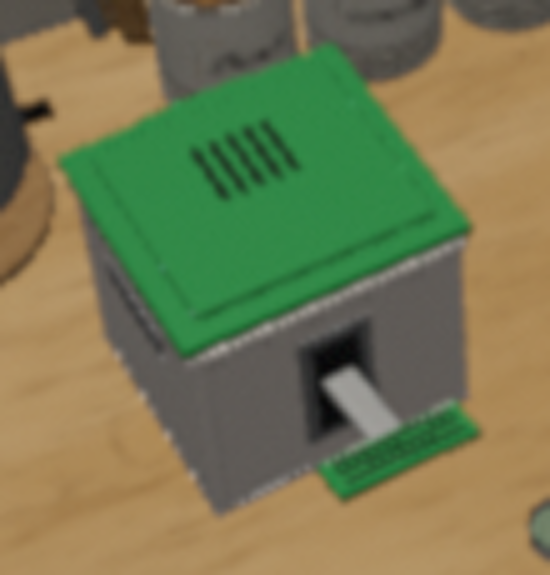

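The view fits: the paddle is about 88 × 27 mm, centred at (0.423, 0.154), yaw about 0.09. The wrist camera sticks out along tool +x, so I'll keep it on the side away from the lid.

```bash
cat >> geo.py <<'E'
YAW=0.09; f=np.array([np.cos(YAW),np.sin(YAW),0]); l=np.array([-f[1],f[0],0])
def rot(tilt=0.0):   # camera side (-f); tilt>0 leans the hand back toward the robot
    z=np.array([0,0,-1.])*np.cos(tilt)+f*np.sin(tilt)
    y=-l*-1; x=np.cross(y,z); 
    return np.c_[x,y,z]
P=np.array([.423,.154,.102])-.002*f
E
python3 - <<'E'
from geo import *
for s in(1,-1):
  for t in(0,.15,.3):
    R=rot(t)@np.diag([s,s,1])
    print(s,t,R[:,0].round(2),[None if q is None else np.round(q,2).tolist() for q in (solver.ik(P+[0,0,h],R) for h in(.15,-.046))])
fingers.move_gripper(0.0); print(status.sense()["gripper_width"])
E
```

```text
1 0 [-1.   -0.09  0.  ] [[0.1, -0.29, 2.0, -0.0, 1.43, -1.56], [0.1, -0.03, 2.16, -0.0, 1.01, -1.56]]
1 0.15 [-0.98 -0.09 -0.15] [[0.1, -0.41, 2.09, -0.0, 1.31, -1.56], [0.1, -0.13, 2.26, -0.0, 0.86, -1.56]]
1 0.3 [-0.95 -0.09 -0.3 ] [[0.1, -0.52, 2.18, -0.0, 1.18, -1.56], [0.1, -0.23, 2.36, -0.0, 0.71, -1.56]]
-1 0 [1.   0.09 0.  ] [[0.1, -0.29, 2.0, -0.0, 1.43, 1.58], [0.1, -0.03, 2.16, -0.0, 1.01, 1.58]]
-1 0.15 [0.98 0.09 0.15] [[0.1, -0.41, 2.09, -0.0, 1.31, 1.58], [0.1, -0.13, 2.26, -0.0, 0.86, 1.58]]
-1 0.3 [0.95 0.09 0.3 ] [[0.1, -0.52, 2.18, -0.0, 1.18, 1.58], [0.1, -0.23, 2.36, -0.0, 0.71, 1.58]]
0.0009339980517823932
```

```bash
python3 - <<'E'
from geo import *
R=rot(.15); s=status.sense()
ctrl.move_linear(s["eef_pos"]+[0,0,.12])
q=np.array(solver.ik(P+[0,0,.22],R)); a=q.copy(); a[0]=s["joint_positions"][0]; 
ctrl.move_j(a); ctrl.move_j(q)
ctrl.move_linear(P+[0,0,.04],velocity=.12)
im=capture("top");cv2.imwrite("pics/t2.png",cv2.resize(im[200:340,160:330,::-1],None,fx=4,fy=4,interpolation=cv2.INTER_CUBIC))
im=capture("wrist");cv2.imwrite("pics/w2.png",im[:,:,::-1])
s=status.sense();print(s["time_s"],s["eef_pos"],s["contact_force"])
E
```

```text
8.175 [0.42147891 0.15386701 0.14268907] [-0.30212903 -0.26959778 -0.88164949]
```

View pics/w2.png

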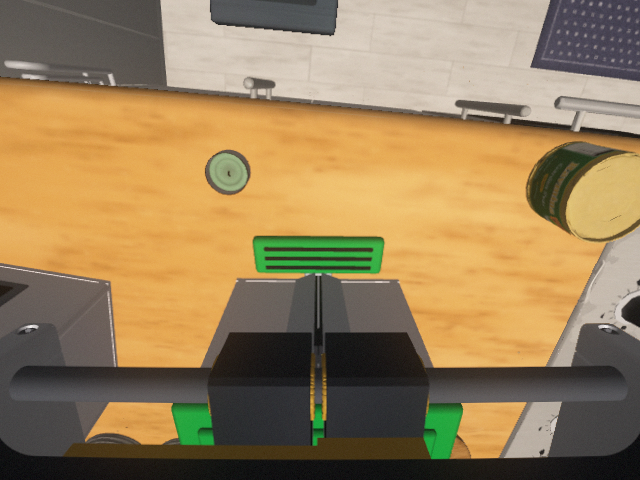

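View pics/t2.png

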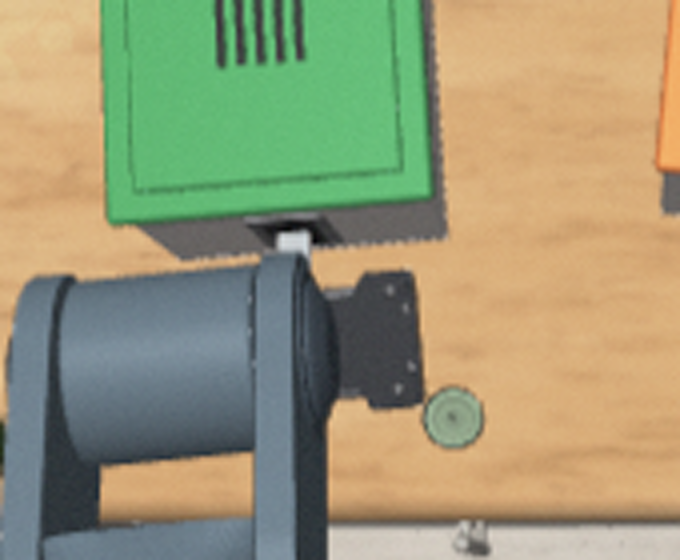

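In the wrist view the paddle is centred at (318,255), with the fingertips at (318,275). It is centred side to side, and the hand is clear of the lid. I'll check the position from this camera, then touch down.

```bash
python3 - <<'E'
from geo import *
w=onz("wrist",[(253,237),(383,237),(383,273),(255,273)],.101);c=w.mean(0)
print(w.round(3),c, "ahead",(c-P)@f,"left",(c-P)@l)
s0=status.sense()
if abs((c-P)@f)<.008 and abs((c-P)@l)<.015:
    hit=ctrl.move_linear(P+[0,0,-.006],velocity=.02,threshold=2)
    s=status.sense();print(hit,s["eef_pos"],s["contact_force"]-s0["contact_force"],s["time_s"])
E
```

```text
[[0.412 0.11  0.101]
 [0.404 0.198 0.101]
 [0.432 0.203 0.101]
 [0.44  0.111 0.101]] [0.42238938 0.15543576 0.101     ] ahead 0.0015208981136955008 left 0.0014848273647321997
True [0.42088895 0.15381564 0.10471853] [0.0443959 0.1278726 4.6378588] 9.825
```

```bash
python3 - <<'E'
from geo import *
def rep(t):
    s=status.sense();print(t,s["eef_pos"].round(4),s["contact_force"].round(1),round(s["time_s"],2))
for z in(.09,.075,.062):
    print(ctrl.move_linear([P[0],P[1],z],velocity=.03,threshold=25));rep(z)
print(ctrl.move_linear([P[0],P[1],.052],velocity=.01,threshold=12));rep("stop")
ctrl.pause(.3);rep("held")
im=capture("scene");cv2.imwrite("pics/s3.png",cv2.resize(im[150:330,190:400,::-1],None,fx=3.3,fy=3.3,interpolation=cv2.INTER_CUBIC))
E
```

```text
False
0.09 [0.4208 0.1538 0.09  ] [-2.6 -0.4  4.1] 10.45
False
0.075 [0.4211 0.1538 0.0752] [-1.1  0.3  3.1] 11.1
False
0.062 [0.4215 0.1538 0.0622] [ 1.  -0.1  2.4] 11.68
True
stop [0.4213 0.1538 0.0553] [-2.3  0.1  6.4] 12.42
held [0.4213 0.1539 0.0553] [-2.2 -1.4  6.1] 12.72
```

View pics/s3.png

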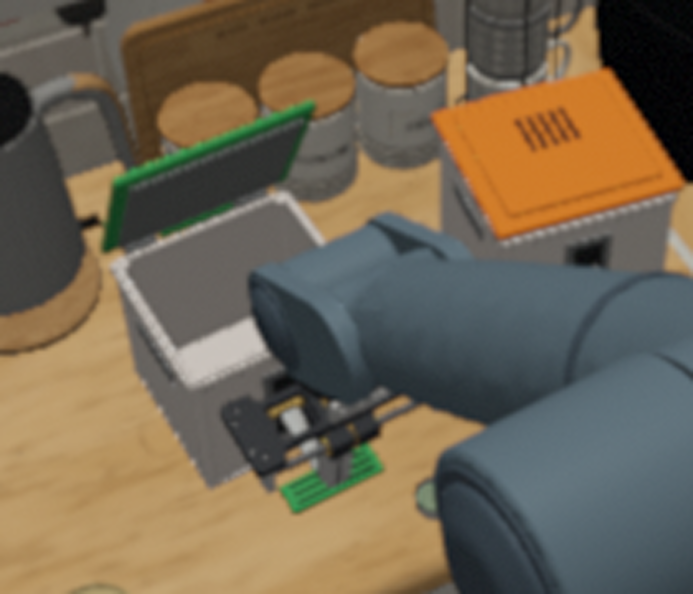

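The lid stands fully open and the hand is clear of it. The jump in force shows the paddle is at its stop. Next I press a touch more, hold, and then rise slowly.

```bash
python3 - <<'E'
from geo import *
def rep(t):
    s=status.sense();print(t,s["eef_pos"].round(4),s["contact_force"].round(1),round(s["time_s"],2))
print(ctrl.move_linear([P[0],P[1],.0535],velocity=.01,threshold=15));rep("stop")
ctrl.pause(3.3);rep("held")
for z in(.07,.085,.097,.115):
    ctrl.move_linear([P[0],P[1],z],velocity=.011);rep(z)
ctrl.pause(.5)
im=capture("scene");cv2.imwrite("pics/s4.png",cv2.resize(im[150:330,190:400,::-1],None,fx=3.3,fy=3.3,interpolation=cv2.INTER_CUBIC))
E
```

```text
True
stop [0.4214 0.1539 0.0553] [-2.8  0.1  6.4] 13.07
held [0.4213 0.1538 0.0553] [-2.4 -0.3  6.7] 16.37
0.07 [0.4212 0.1538 0.0701] [-1.5 -0.1  3.3] 17.79
0.085 [0.4213 0.1538 0.0851] [-1.6 -0.   3.4] 19.31
0.097 [0.4211 0.1538 0.097 ] [3.7 0.4 3.6] 20.55
0.115 [0.421  0.1538 0.115 ] [ 1.2  0.2 -0.4] 22.33
```

View pics/s4.png

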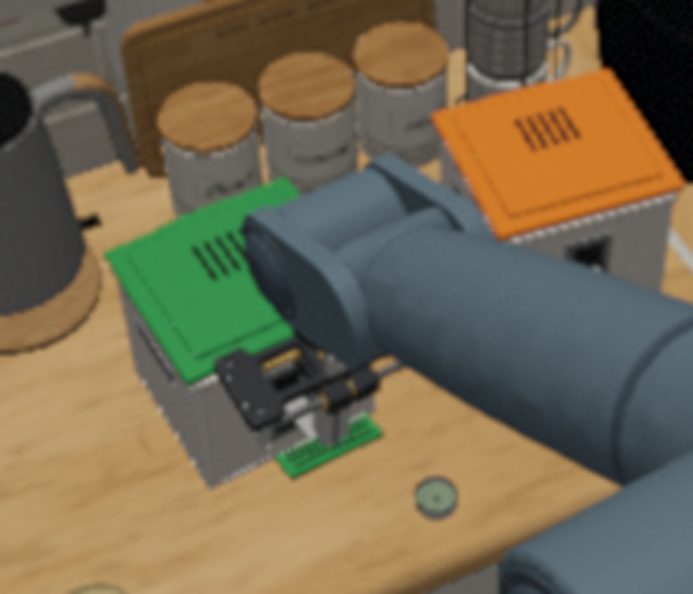

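The lid is shut, the paddle is back up, and the candle hasn't moved. Now I take the hand away and hand the job in.

```bash
python3 - <<'E'
from geo import *
ctrl.move_linear(P+[0,0,.16],velocity=.08); ctrl.pause(.5)
s=status.sense();print(s["eef_pos"],s["contact_force"],s["time_s"])
print(job.close_job())
E
```

```text
[0.42099536 0.15382314 0.26199682] [-0.89687027  0.25514609  0.04342079] 25.375
the job is handed in; nothing more can be done
None
```

The job is handed in at about 25 s: I pressed the green paddle to its stop, held the lid open for over 3 s, eased it slowly shut and withdrew the hand; no verdict came back.

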